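Hold a guide roller down on its spring seat for the clip

ROBOT

A 6-joint arm with a two-finger parallel gripper is mounted at the origin on a cart in front of the work surface, level with it; the furniture and walls round the work are solid. World frame = base frame: x ahead of the robot, y to its left, z up, the work surface at z = 0. Lengths are in mm, angles in rad, forces in N, time in s.
With the tool pointing down it reaches from about 400 to 925 mm from the base axis. Payload 12.5 kg.
Tool frame: the origin (TCP) lies at the very end of the fingers, on their centre line; the grasp point (between the pads) lies 19 mm behind it; x points along the fingers, y is the direction in which the jaws open and shut, and the axes are right-handed (so a half turn about x gives the same grasp; the last joint's range is limited). The gripper opens to 95 mm and grips with 3 to 60 N. Pads are 20 mm wide; open, the fingers measure 119 mm over their backs; the gripper's body (75 mm by 180 mm) begins 59 mm behind the grasp point.
Start: joints at [1.114, 0.491, 1.559, -0, 1.092, -0.106], TCP at [214.765, 586.961, 214.661] pointing down, gripper open.
Joint ranges: [-3.1, 3.1], [-0.84, 2.19], [0.05, 2.79], [-1.13, 4.28], [0.06, 2.93], [-2.69, 2.69]. Speed limits (rad/s): [2.22, 2.22, 2.79, 3.14, 3.14, 3.14].

INTERFACE

Orientations are given as [roll, pitch, yaw] about the fixed x, y, z axes, in that order (R = Rz(yaw) Ry(pitch) Rx(roll)).
In Python, from cell import env, optics, job gives the robot as it stands.
- The arm moves only by the shell command python3 -m handwheel 'ROWS' [OPENING]. ROWS is JSON, a list of rows, each an object with "travel": the shift along the world's x, y, z in mm, a list of three; "roll": the turn about the world's z in degrees. In form: [{"travel": [dx, dy, dz], "roll": roll}, ...]. A call has 1 to 8 rows; each row is the pose to reach, as a shift and turn from the pose commanded when the call began; what a row does not reach only later rows make up. A row lasts 1/10 s, in which the tool goes at most 50 mm and 8.59 degrees, less where a joint would pass 70% of its speed; a pose out of reach is approached as far as the arm can. A call with a gripper value outside its range is refused whole. OPENING is the closure, from -1 (fully open) to 1 (shut), set as the call begins (- or left out, the last holds). The fingers move at their own pace and stop on an object; the grip force is fixed at half the most. Time passes only in rows, so rows that repeat a pose let the fingers close. It gives the time, the measured TCP pose, the force and the opening at its end, in the units of the state.
- env.state(): the state, without advancing time (a new reading comes with each control period).
- optics.read_camera(name): name is "scene" or "top"; returns the picture (420x560x3 uint8, red, green, blue); there is no depth.
- optics.camera_params(name): a dict with "fx", "fy", "cx", "cy" (pixels), "k1" (the pictures are not rectified: a ray, as slopes to the right and down, at radius r is drawn at 1 + k1 r^2 times it, then the intrinsics apply), "world_from_camera" (4x4, takes a point from camera to world coordinates). Camera axes: x right, y up, looking along -z (the intrinsics and any distortion apply to the point x, -y, -z); pixel columns grow to the right and rows downward; lengths in mm; the calibration is good to about 2 mm. A picture is of the moment at which its call begins. camera_params takes no time and is no camera call.
- job.job_done(): hands the job in, once; it reports no verdict.
The state is a dict: "t": time; "joints": joint angles; "qvel": joint speeds; "tau": joint torques, N m; "eef_pos": TCP position; "tcp_rot": TCP orientation; "ft_force": force on the tool from outside, world axes, zero at the start; "moment": the same for the moment, N m; "opening": opening from 0.0 (shut) to 1.0 (fully open).
Only numpy, scipy, OpenCV 4.12 (cv2) and the standard library are available. Lean on these libraries where they do the work, as an engineer would, in place of code of your own. Each camera call takes 0.05 s, during which the arm holds its last target.

TASK

Put the tall flanged roller, flange down as it stands, over the upright spindle of the stand, and press it down against the spring seat so that I can snap the retaining clip on: the whole clip groove of the spindle must stand clear above the roller's top, but never press so far that the spring goes solid, and the scribed line below the groove must stay hidden inside the roller. Finish while still holding the roller pressed there, steady and level, without letting go, and leave the short roller, the screw tin and the tape measure alone.

Things in the scene. Friction and masses are not known exactly. Their poses are not given: they have to be found in the camera images.
- stand: Fixed stand; origin: centre of its underside, z up the spindle. Dark plate 110 x 110 x 14 mm, grey housing to 26 mm (72 mm across), spring seat, upright steel spindle 17 mm thick, tip at 118 mm, top 9 mm tapered to 8 mm. Dark clip groove round it 101 to 106 mm above the bench, black scribed line at 92.5 to 94 mm: the pressed roller's top belongs between 94 and 101 mm, best 97.5
- spindle_tip (a point): Centre of the spindle's tip, 118 mm above the bench
- seat (a joint): How far the spring seat is pressed down, m: 0 at rest, 0.020 spring solid. Steel sleeve round the spindle, 52 mm across, flat top 48 mm above the bench at rest. The roller's flange sits on it, so the roller's top is at 108 mm minus this. Starts to move at 3.6 N, then 0.9 N per mm (13 N at the best press, 10.5 mm, of which the roller's weight gives 2 to 3 N); springs back
- roller_center (a point): The tall roller, to be mounted: plain grey plastic, 60 mm high, upright on a round foot flange 84 mm across, 6 mm thick; above it a straight round barrel 44 mm across; through bore 20 mm on its axis; 200 to 310 g. Point on its axis 30 mm above its underside; z is its axis, up. Grip the barrel from above
- roller: The same tall roller; origin at the centre of its underside
- short_roller_center (a point): The short roller, a bystander: same grey plastic, flange and barrel as the tall one but only 30 mm high. The two may stand in either place. The point is on its axis, 15 mm above its underside
- screw_tin: Bystander: open metal tin of screws, 73 mm across, 75 mm high, stands behind the stand; origin at the centre of its underside
- measure: Bystander: tape measure, 38 x 79 x 62 mm, near the robot; origin at the centre of its underside
There are look-alikes about, which are no part of the job. Leave any pink or purple look-alike of the roller alone.

How it is judged:
By the outcome, as a careful person would: the job done as asked, in the order asked, and still so for the second after the job is handed in, while the arm keeps its last pose, push and grip.
It also fails if it takes over 45 s, if anything falls off the work surface, if the arm or the gripper's body presses on something with over 40 N, if the wrist force passes 120 N, or if a joint passes its speed limit or range.

## Working session

There is one attempt and no reset: what is moved stays moved. The work goes in short steps, Python scripts to look and compute and a shell command to move; the robot and the scene stay as the last step left them, time stands still between calls to the robot, and variables do not carry over. Pictures are saved under pics/ and viewed, and the job is handed in when it is done.

```bash
ls; mkdir -p pics
python3 - <<'E'
from cell import env, optics, job
import cv2, numpy as np
print(env.state())
for n in("scene","top"):
    im=optics.read_camera(n); cv2.imwrite(f"pics/{n}0.png",im[:,:,::-1])
    print(optics.camera_params(n))
E
```

```text
pics
{'t': 0.0, 'joints': array([ 1.11438582e+00,  4.91581588e-01,  1.55943902e+00,  1.24953754e-05,
        1.09167597e+00, -1.05612734e-01]), 'qvel': array([ 0.00115497, -0.00197438,  0.00258244, -0.00110695,  0.00134892,
       -0.00017194]), 'tau': array([ 1.46966773e-03, -6.12631989e+01, -2.58191925e+01,  6.93211821e-02,
        4.80166334e-02, -8.11672999e-05]), 'eef_pos': array([214.66005559, 586.73378474, 214.0516478 ]), 'tcp_rot': array([-1.68644748,  1.56969235, -2.03725103]), 'ft_force': array([0.50011516, 0.80832684, 0.5391303 ]), 'moment': array([-0.01821862,  0.02488828,  0.00639353]), 'opening': 0.9998196866710911}
{'fx': 527.8946268259178, 'fy': 527.8946268259178, 'cx': 284.78731803938035, 'cy': 203.6992613072322, 'k1': -0.20664622238704466, 'world_from_camera': array([[ 7.11158255e-01,  4.92598568e-01, -5.01598033e-01,
        -2.14766983e+02],
       [-7.02837810e-01,  4.81388216e-01, -5.23721681e-01,
        -9.58058249e+02],
       [-1.65211679e-02,  7.24991060e-01,  6.88560102e-01,
         1.09698667e+03],
       [ 0.00000000e+00,  0.00000000e+00,  0.00000000e+00,
         1.00000000e+00]])}
{'fx': 512.9161456458544, 'fy': 512.9161456458544, 'cx': 275.5411575983511, 'cy': 200.3605621563185, 'k1': -0.16336196727865807, 'world_from_camera': array([[ 2.17989354e-03,  9.89097652e-01, -1.47244974e-01,
         3.12700230e+02],
       [-9.99983380e-01,  2.94201816e-03,  4.95830808e-03,
        -1.96430452e+02],
       [ 5.33744827e-03,  1.47231718e-01,  9.89087627e-01,
         1.31539129e+03],
       [ 0.00000000e+00,  0.00000000e+00,  0.00000000e+00,
         1.00000000e+00]])}
```

View pics/scene0.png

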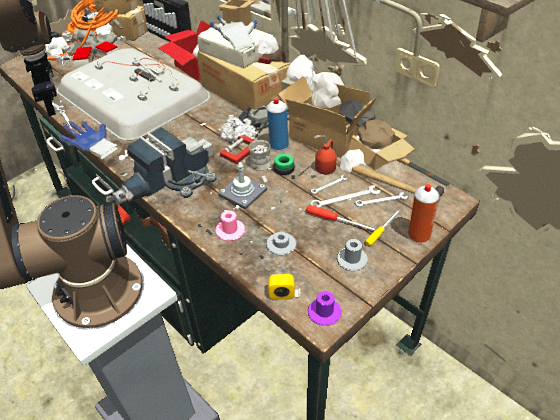

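View pics/top0.png

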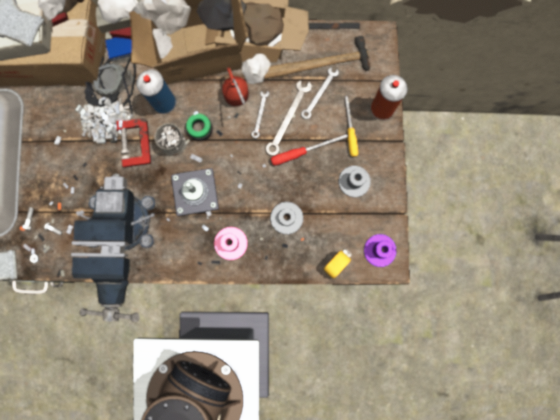

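The scene view shows two plain grey flanged rollers. One is at scene (281,241) / top (286,217) and looks low. The other is at scene (352,254) / top (355,181) and looks tall. The pink one at scene (230,225) and the purple one at (324,308) are look-alikes. The stand is at scene (241,185) / top (194,190). The tin is at top (170,138) and the tape at (338,263). I'll enlarge the candidates to confirm.

```bash
cat > h.py <<'E'
import numpy as np, cv2
from cell import optics
P={n:optics.camera_params(n) for n in("scene","top")}
def proj(n,X):
    p=P[n];T=np.linalg.inv(p["world_from_camera"]);X=np.atleast_2d(X).astype(float)
    c=X@T[:3,:3].T+T[:3,3]; a=np.c_[c[:,0],-c[:,1]]/(-c[:,2:3])
    a=a*(1+p["k1"]*(a**2).sum(1,keepdims=True))
    return a*[p["fx"],p["fy"]]+[p["cx"],p["cy"]]
def ray(n,uv):
    p=P[n];d=(np.array(uv,float)-[p["cx"],p["cy"]])/[p["fx"],p["fy"]];a=d.copy()
    for _ in range(30): a=d/(1+p["k1"]*(a@a))
    W=p["world_from_camera"]; return W[:3,3],W[:3,:3]@np.array([a[0],-a[1],-1])
def atz(n,uv,z):
    o,d=ray(n,uv); return o+d*(z-o[2])/d[2]
def circ(x,y,z,r,N=72):
    t=np.linspace(0,2*np.pi,N,endpoint=False); return np.c_[x+r*np.cos(t),y+r*np.sin(t),np.full(N,z)]
E
python3 - <<'E'
from h import *
s=cv2.imread("pics/scene0.png");t=cv2.imread("pics/top0.png")
def crop(im,u,v,w,h,k): return cv2.resize(im[v-h//2:v+h//2,u-w//2:u+w//2],None,fx=k,fy=k,interpolation=cv2.INTER_CUBIC)
A=crop(s,316,248,130,74,6); cv2.imwrite("pics/c1.png",A)
B=np.hstack([crop(t,286,217,50,50,5),crop(t,355,181,50,50,5),crop(t,194,190,50,50,5)]); 
cv2.imwrite("pics/c2.png",B)
cv2.imwrite("pics/c3.png",crop(s,241,180,70,70,8))
for n,uv,z in [("top",(286,217),30),("top",(355,179),60),("top",(194,190),26),("scene",(281,236),30),("scene",(354,245),60),("scene",(352,258),0)]: print(n,uv,atz(n,uv,z))
E
```

```text
top (286, 217) [ 461.70063755 -229.34825072   30.        ]
top (355, 179) [ 554.23089675 -401.47580596   60.        ]
top (194, 190) [530.82405928   5.7403165   26.        ]
scene (281, 236) [ 464.19008438 -231.10864551   30.        ]
scene (354, 245) [ 557.10035364 -412.64944015   60.        ]
scene (352, 258) [ 561.33268833 -407.98856312    0.        ]
```

View pics/c1.png

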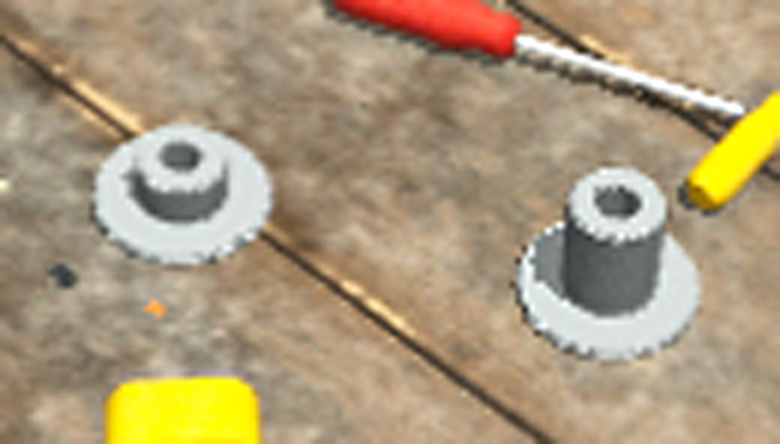

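View pics/c2.png

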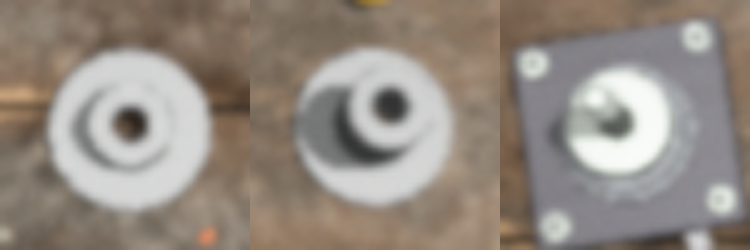

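View pics/c3.png

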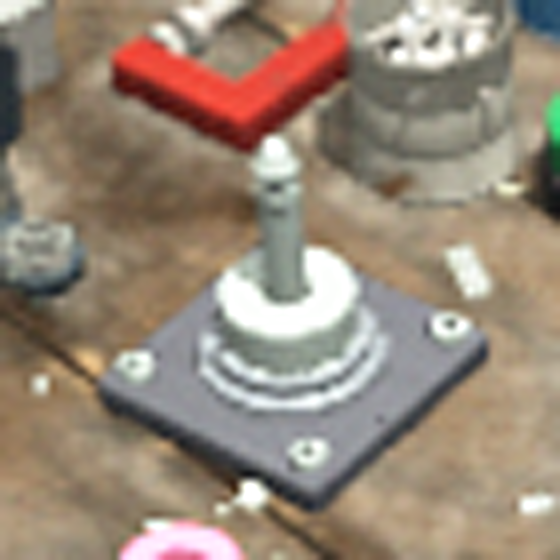

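```bash
python3 - <<'E'
from h import *
s=cv2.imread("pics/scene0.png").astype(int);t=cv2.imread("pics/top0.png").astype(int)
print("tall: bore top",atz("top",(358-.4,176.8-.4),60),atz("scene",(353.4,244.1),60))
print("flange top",atz("top",(354.7,180.8),6))
print("seat top",atz("top",(192.2,188.8),48),"scene",atz("scene",(241.5,180.6),48))
print("screws top",atz("top",(194,190.9),14), "tip",atz("top",(188.7,184),118),atz("scene",(239.8,162.2),118))
sc=np.array([(533-500,63),(697-500,37),(721-500,199),(556-500,226)])/5+[168.6,164.6]
w=np.array([atz("top",p,15) for p in sc]);print(w.round(1),w.mean(0))
sc=np.array([(134,364),(450,326),(308,452)])/8+[205.5,144.5]
w=np.array([atz("scene",p,15) for p in sc]);print(w.round(1),"mid diag",(w[0]+w[1])/2)
E
python3 - <<'E'
# overlays
import sys; sys.path.insert(0,'.')
from h import *
import json
for n in("top","scene"):
    im=cv2.imread(f"pics/{n}0.png")
    def ov(cx,cy,w,circs,name):
        k=8;o=np.array([cx-w//2,cy-w//2]);c=cv2.resize(im[o[1]:o[1]+w,o[0]:o[0]+w],None,fx=k,fy=k,interpolation=cv2.INTER_CUBIC)
        for (a,col) in circs:
            q=((proj(n,circ(*a))-o+.5)*k).astype(int); cv2.polylines(c,[q],True,col,1)
        return c
    x,y=557,-405
    u=proj(n,[[x,y,20]])[0].astype(int)
    A=ov(u[0],u[1],44,[((x,y,60,22),(0,0,255)),((x,y,6,42),(0,255,0)),((x,y,60,10),(255,0,0))],"")
    x,y=533,5
    u=proj(n,[[x,y,60]])[0].astype(int)
    B=ov(u[0],u[1],44,[((x,y,48,26),(0,0,255)),((x,y,118,4),(0,255,0)),((x,y,26,36),(255,0,0)),((x,y,103.5,8.5),(255,255,0))],"")
    cv2.imwrite(f"pics/ov_{n}.png",np.hstack([A,B]))
E
```

```text
tall: bore top [ 560.89872176 -408.20189342   60.        ] [ 558.44625085 -409.44100705   60.        ]
flange top [ 559.83554691 -409.39724737    6.        ]
seat top [530.15469334   6.93576703  48.        ] scene [529.08861755   6.32336144  48.        ]
screws top [530.49834896   7.55901681  14.        ] tip [529.72422804   4.42574767 118.        ] [530.59926514   8.09232862 118.        ]
[[566.3  57.6  15. ]
 [580.1 -27.8  15. ]
 [495.3 -42.   15. ]
 [481.   42.9  15. ]] [530.68423538   7.67867419  15.        ]
[[481.9  46.2  15. ]
 [581.9 -25.1  15. ]
 [496.1 -39.1  15. ]] mid diag [531.8702069   10.56995331  15.        ]
```

View pics/ov_top.png

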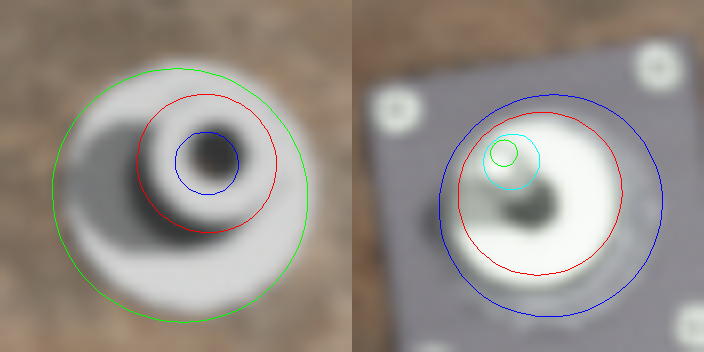

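View pics/ov_scene.png

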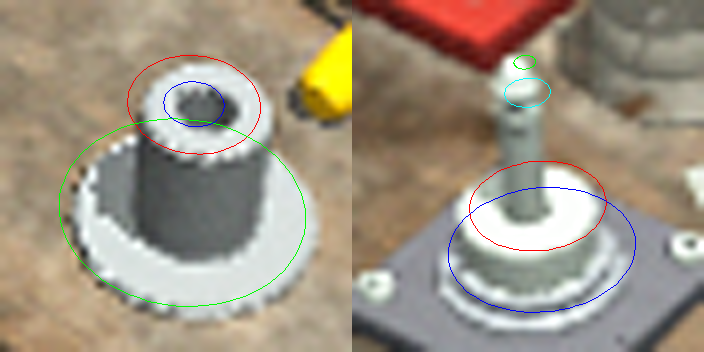

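Run:
```python
from h import *
from cell import env
from scipy.spatial.transform import Rotation as R
s=env.state();M=R.from_euler('xyz',s["tcp_rot"]).as_matrix();print(M.round(3))
print(np.degrees(np.arctan2(M[1,1],M[0,1])))
def ov(n,im,x,y,kind,w=44,k=8):
    Cs=[((x,y,60,22),(0,0,255)),((x,y,6,42),(0,255,0)),((x,y,60,10),(255,0,0))] if kind else [((x,y,48,26),(0,0,255)),((x,y,118,4),(0,255,0)),((x,y,26,36),(255,0,0)),((x,y,103.5,8.5),(255,255,0))]
    u=proj(n,[[x,y,20 if kind else 60]])[0].astype(int);o=u-w//2
    c=cv2.resize(im[o[1]:o[1]+w,o[0]:o[0]+w],None,fx=k,fy=k,interpolation=cv2.INTER_CUBIC)
    for a,col in Cs: cv2.polylines(c,[((proj(n,circ(*a))-o+.5)*k).astype(int)],True,col,1)
    return c
r=[]
for n in("top","scene"):
    im=cv2.imread(f"pics/{n}0.png"); r.append(np.hstack([ov(n,im,559.7,-408.9,1),ov(n,im,530.3,7,0)]))
cv2.imwrite("pics/ov2.png",cv2.resize(np.vstack(r),None,fx=.83,fy=.83))
```

```text
[[-0.     0.344  0.939]
 [-0.001  0.939 -0.344]
 [-1.    -0.001 -0.   ]]
69.90149177882984
```

View pics/ov2.png

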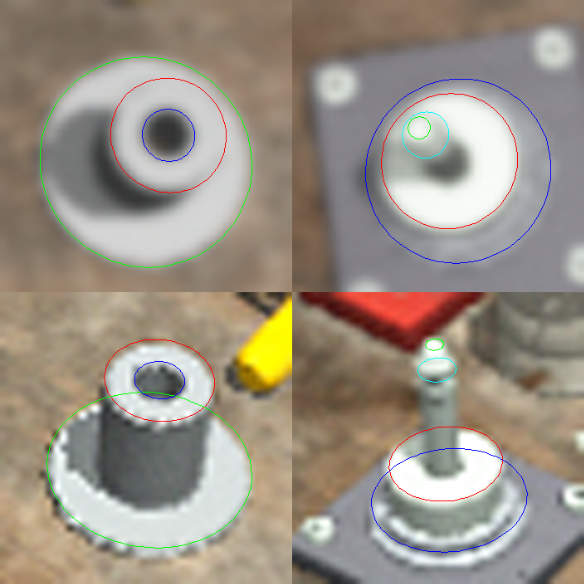

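```bash
python3 -m handwheel '[{"travel":[0,0,45],"roll":0},{"travel":[0,0,90],"roll":0},{"travel":[30,-35,100],"roll":0},{"travel":[60,-75,100],"roll":0},{"travel":[90,-115,100],"roll":0},{"travel":[120,-155,100],"roll":0},{"travel":[150,-195,100],"roll":0},{"travel":[180,-235,100],"roll":0}]' -1
```

```text
t: 0.9
eef_pos: [395.5, 350.2, 314.6]
tcp_rot: [-2.565, 1.571, -2.915]
ft_force: [0.9, 1.6, 0.7]
opening: 1.002
```

```bash
python3 -m handwheel '[{"travel":[28,-40,0],"roll":0},{"travel":[56,-80,0],"roll":0},{"travel":[80,-122,0],"roll":0},{"travel":[100,-166,0],"roll":0},{"travel":[115,-212,0],"roll":0},{"travel":[125,-260,0],"roll":0},{"travel":[130,-308,0],"roll":0},{"travel":[133,-356,0],"roll":0}]' && python3 -m handwheel '[{"travel":[5,-49,0],"roll":0},{"travel":[10,-98,0],"roll":0},{"travel":[15,-147,0],"roll":0},{"travel":[20,-195,0],"roll":0},{"travel":[24,-243,0],"roll":0},{"travel":[27,-290,-5],"roll":0},{"travel":[30,-337,-15],"roll":0},{"travel":[32,-383,-30],"roll":0}]'
```

```text
t: 1.7
eef_pos: [527.7, -6.1, 314.4]
tcp_rot: [-3.102, 1.57, 2.83]
ft_force: [1.5, 0.4, -0.3]
opening: 0.999
t: 2.5
eef_pos: [559.7, -389.2, 284.6]
tcp_rot: [-0.118, 1.57, -0.469]
ft_force: [0.3, 0.6, -0.1]
opening: 1.001
```

```bash
python3 -m handwheel '[{"travel":[0,-18,-30],"roll":0},{"travel":[0,-22,-75],"roll":0},{"travel":[0,-22,-120],"roll":0},{"travel":[0,-22,-160],"roll":0},{"travel":[0,-22,-175],"roll":0},{"travel":[0,-22,-175],"roll":0}]'
python3 - <<'E'
from h import *
from cell import env
print(env.state()["eef_pos"])
L=[]
for n in("top","scene"):
    im=optics.read_camera(n);cv2.imwrite(f"pics/{n}1.png",im[:,:,::-1])
    u=proj(n,[[560,-409,60]])[0].astype(int);o=u-40
    L.append(cv2.resize(im[o[1]:o[1]+80,o[0]:o[0]+80,::-1],None,fx=5,fy=5,interpolation=cv2.INTER_CUBIC))
cv2.imwrite("pics/a1.png",np.hstack(L))
E
```

```text
t: 3.1
eef_pos: [559.2, -408.5, 107.8]
tcp_rot: [2.744, 1.567, 2.394]
ft_force: [-0.6, 0.5, 0.1]
opening: 1.003
[ 559.21451286 -408.54319318  107.76434426]
```

View pics/a1.png

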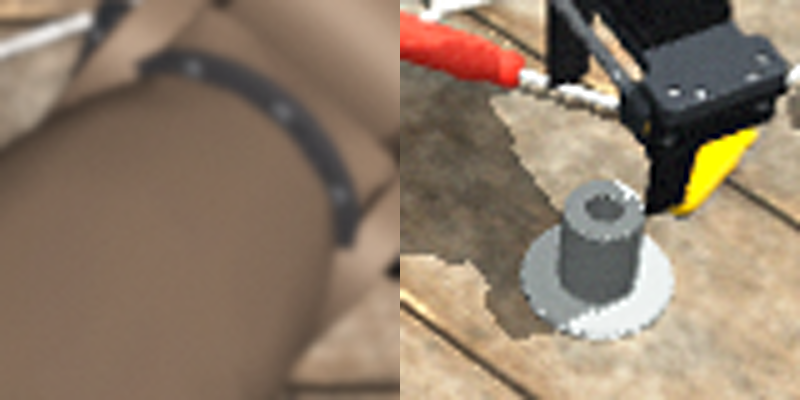

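Run:
```python
from h import *
c=np.array([559.2,-408.5,107.8]);j=np.array([.344,.939,0])
o=proj("scene",[[560,-409,60]])[0].astype(int)-40
for p in (c,c+47.5*j,c-47.5*j,c+59.5*j,c-59.5*j,[559.7,-408.9,60]): print(((proj("scene",[p])[0]-o+.5)*5+[400,0]).round())
```

```text
[611. 144.]
[566.  85.]
[658. 206.]
[555.  71.]
[670. 222.]
[605. 206.]
```

```bash
python3 -m handwheel '[{"travel":[0,0,-25],"roll":0},{"travel":[0,0,-55],"roll":0},{"travel":[0,0,-78],"roll":0},{"travel":[0,0,-86],"roll":0},{"travel":[0,0,-86],"roll":0}]' && python3 -m handwheel '[{"travel":[0,0,0],"roll":0},{"travel":[0,0,0],"roll":0},{"travel":[0,0,0],"roll":0},{"travel":[0,0,0],"roll":0},{"travel":[0,0,0],"roll":0},{"travel":[0,0,0],"roll":0}]' 1
```

```text
t: 3.7
eef_pos: [560.2, -409.3, 24.6]
tcp_rot: [-0.272, 1.57, -0.623]
ft_force: [-0.5, 1.2, -0.0]
opening: 1.003
t: 4.3
eef_pos: [559.8, -409.1, 23.8]
tcp_rot: [0.743, 1.571, 0.392]
ft_force: [0.5, 0.4, 0.6]
opening: 0.553
```

```bash
python3 -m handwheel '[{"travel":[0,0,0],"roll":0},{"travel":[0,0,0],"roll":0},{"travel":[0,0,0],"roll":0},{"travel":[0,0,0],"roll":0}]' && python3 -m handwheel '[{"travel":[0,0,10],"roll":0},{"travel":[0,0,30],"roll":0},{"travel":[0,0,60],"roll":0},{"travel":[0,0,90],"roll":0},{"travel":[0,0,110],"roll":0},{"travel":[0,0,120],"roll":0},{"travel":[0,0,120],"roll":0}]'
python3 - <<'E'
from h import *
from cell import env
for _ in range(1): s=env.state();print(s["eef_pos"],s["ft_force"],s["moment"])
im=optics.read_camera("scene");cv2.imwrite(f"pics/scene2.png",im[:,:,::-1])
o=proj("scene",[[560,-409,120]])[0].astype(int)-40
cv2.imwrite("pics/a2.png",cv2.resize(im[o[1]:o[1]+80,o[0]:o[0]+80,::-1],None,fx=7,fy=7,interpolation=cv2.INTER_CUBIC))
E
```

```text
t: 4.7
eef_pos: [559.8, -409.0, 23.7]
tcp_rot: [1.763, 1.571, 1.412]
ft_force: [0.5, 0.6, 1.0]
opening: 0.462
t: 5.4
eef_pos: [560.0, -409.3, 145.0]
tcp_rot: [-0.352, 1.569, -0.703]
ft_force: [-0.3, -0.2, -3.1]
opening: 0.46
[ 560.00315715 -409.27607108  144.98571679] [-0.32947467 -0.24126633 -3.09420049] [ 0.03244282 -0.01969927 -0.03803545]
```

View pics/a2.png

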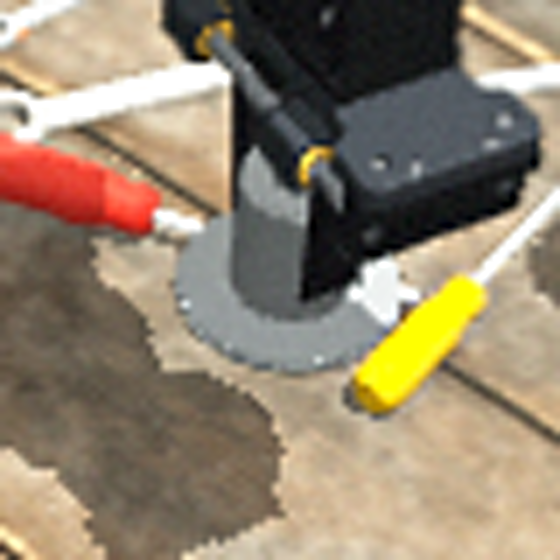

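The roller is gripped: opening 0.46 is about 44 mm, and the weight reads about 3 N. The flange is level at crop (285,280), and the underside sits 23.7 mm below the TCP. Next I'll carry it to above the spindle.

```bash
python3 -m handwheel '[{"travel":[-1,15,20],"roll":0},{"travel":[-4,50,40],"roll":0},{"travel":[-7,95,46],"roll":0},{"travel":[-10,142,46],"roll":0},{"travel":[-13,189,46],"roll":0},{"travel":[-16,236,46],"roll":0},{"travel":[-20,283,46],"roll":0},{"travel":[-23,330,46],"roll":0}]' && python3 -m handwheel '[{"travel":[-3,40,0],"roll":0},{"travel":[-5,68,0],"roll":0},{"travel":[-6.4,82,0],"roll":0},{"travel":[-6.4,86,0],"roll":0},{"travel":[-6.4,86,0],"roll":0},{"travel":[-6.4,86,0],"roll":0}]'
python3 - <<'E'
from h import *
from cell import env
s=env.state();print(s["eef_pos"],s["ft_force"],s["moment"],s["joints"])
L=[]
for n in("top","scene"):
    im=optics.read_camera(n);cv2.imwrite(f"pics/{n}3.png",im[:,:,::-1])
    o=proj(n,[[530,7,140]])[0].astype(int)-40
    L.append(cv2.resize(im[o[1]:o[1]+80,o[0]:o[0]+80,::-1],None,fx=5,fy=5,interpolation=cv2.INTER_CUBIC))
cv2.imwrite("pics/a3.png",np.hstack(L))
E
```

```text
t: 6.25
eef_pos: [535.7, -77.2, 188.3]
tcp_rot: [-3.104, 1.568, 2.828]
ft_force: [0.1, 0.0, -3.1]
opening: 0.464
t: 6.85
eef_pos: [530.5, 5.9, 189.3]
tcp_rot: [-2.56, 1.57, -2.912]
ft_force: [0.0, -0.4, -3.7]
opening: 0.462
[530.49752473   5.92075727 189.34858933] [ 0.01354094 -0.42701293 -3.6901065 ] [-0.08401065  0.01746495 -0.0502141 ] [-1.13307728e-01  3.87139718e-01  1.81984753e+00 -1.65849824e-04
  9.34979153e-01 -1.33235633e+00]
```

View pics/a3.png

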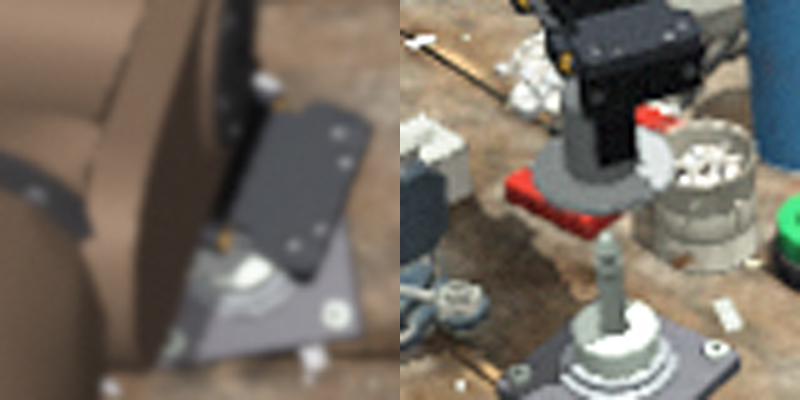

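```bash
cat > ovl.py <<'E'
from h import *
def ovl(src,out,rx,ry,rz,sx,sy,w=80,k=7,cz=120):
    im=cv2.imread(src);n="scene"
    o=proj(n,[[530,7,cz]])[0].astype(int)-w//2
    c=cv2.resize(im[o[1]:o[1]+w,o[0]:o[0]+w],None,fx=k,fy=k,interpolation=cv2.INTER_CUBIC)
    for a,col in [((rx,ry,rz+6,42),(0,255,0)),((rx,ry,rz,42),(0,255,255)),((rx,ry,rz+60,22),(0,0,255)),((sx,sy,48,26),(0,0,255)),((sx,sy,118,4),(0,255,0)),((sx,sy,106,8.5),(255,255,0)),((sx,sy,101,8.5),(255,255,0)),((sx,sy,93,8.5),(255,0,255))]:
        cv2.polylines(c,[((proj(n,circ(*a))-o+.5)*k).astype(int)],True,col,1)
    cv2.imwrite(out,c)
E
python3 -c "
from ovl import *
ovl('pics/scene3.png','pics/a4.png',530.4,6.2,165.6,530.3,7)"
```

```text
(no output)
```

View pics/a4.png

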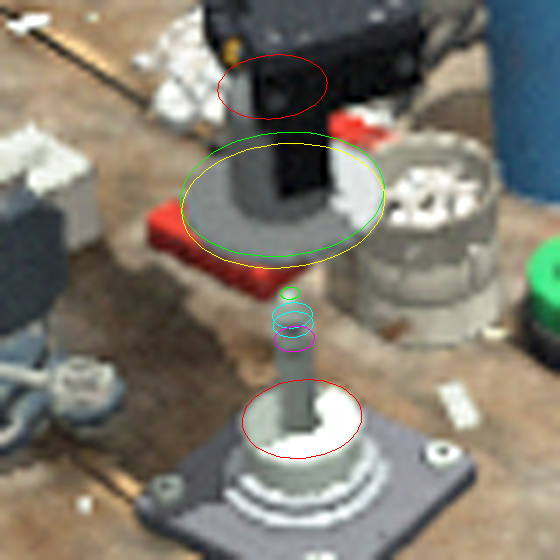

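```bash
python3 -m handwheel '[{"travel":[0,0,-15],"roll":0},{"travel":[0,0,-32],"roll":0},{"travel":[0,0,-42],"roll":0},{"travel":[0,0,-44],"roll":0},{"travel":[0,0,-44],"roll":0}]' && python3 -m handwheel '[{"travel":[0,0,-3],"roll":0},{"travel":[0,0,-6],"roll":0},{"travel":[0,0,-9],"roll":0},{"travel":[0,0,-12],"roll":0},{"travel":[0,0,-12],"roll":0}]'
python3 - <<'E'
from h import *
from cell import env
s=env.state();print(s["eef_pos"],s["ft_force"],s["moment"])
im=optics.read_camera("scene");cv2.imwrite(f"pics/scene5.png",im[:,:,::-1])
from ovl import *
p=s["eef_pos"]; ovl('pics/scene5.png','pics/a5.png',p[0],p[1],p[2]-23.7,530.3,7)
E
```

```text
t: 7.45
eef_pos: [530.5, 6.6, 145.6]
tcp_rot: [-3.053, 1.57, 2.879]
ft_force: [0.4, -1.0, -3.0]
opening: 0.463
t: 7.95
eef_pos: [530.2, 7.0, 133.3]
tcp_rot: [-3.055, 1.57, 2.877]
ft_force: [0.2, 0.3, -1.6]
opening: 0.465
[530.2001639    7.00366922 133.27880645] [ 0.19949454  0.28449279 -1.64601264] [ 0.02588149 -0.00793219 -0.00083531]
```

View pics/a5.png

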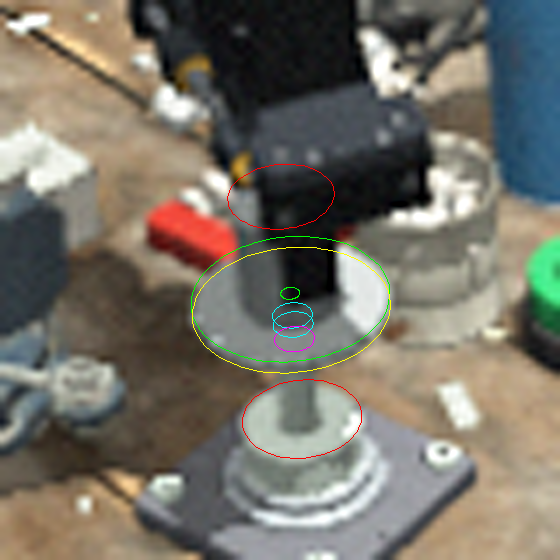

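```bash
python3 -m handwheel '[{"travel":[0,0,-3],"roll":0},{"travel":[0,0,-6],"roll":0},{"travel":[0,0,-9],"roll":0},{"travel":[0,0,-12],"roll":0},{"travel":[0,0,-12],"roll":0}]' && python3 -c "
from cell import env
s=env.state();print(s['eef_pos'],s['ft_force'],s['moment'])"
```

```text
t: 8.5
eef_pos: [530.2, 7.0, 121.2]
tcp_rot: [-3.022, 1.57, 2.911]
ft_force: [0.4, -0.8, -3.2]
opening: 0.46
[530.15948012   6.96198369 121.16992583] [ 0.37190357 -0.78135661 -3.16554191] [ 0.00294672 -0.03329498  0.05251295]
```

Free entry: the base is at 97.5 mm, below the taper, with no contact force. I'll go on down towards the seat.

```bash
python3 -m handwheel '[{"travel":[0,0,-5],"roll":0},{"travel":[0,0,-10],"roll":0},{"travel":[0,0,-15],"roll":0},{"travel":[0,0,-20],"roll":0},{"travel":[0,0,-25],"roll":0},{"travel":[0,0,-30],"roll":0},{"travel":[0,0,-34],"roll":0},{"travel":[0,0,-34],"roll":0}]' && python3 -m handwheel '[{"travel":[0,0,-3],"roll":0},{"travel":[0,0,-6],"roll":0},{"travel":[0,0,-9],"roll":0},{"travel":[0,0,-12],"roll":0},{"travel":[0,0,-13],"roll":0},{"travel":[0,0,-13],"roll":0}]' && python3 -c "
from cell import env
s=env.state();print(s['eef_pos'],s['ft_force'],s['moment'])"
```

```text
t: 9.3
eef_pos: [530.1, 7.0, 87.1]
tcp_rot: [-2.976, 1.57, 2.956]
ft_force: [-0.5, -0.5, -3.5]
opening: 0.462
t: 9.9
eef_pos: [530.3, 7.0, 74.5]
tcp_rot: [3.055, 1.571, 2.705]
ft_force: [0.2, -0.0, -2.9]
opening: 0.459
[530.31116426   6.97290536  74.49261235] [ 0.17541381 -0.02040062 -2.92061166] [ 0.01888316  0.00242    -0.01978802]
```

```bash
python3 -m handwheel '[{"travel":[0,0,-1.5],"roll":0},{"travel":[0,0,-3],"roll":0},{"travel":[0,0,-4.5],"roll":0},{"travel":[0,0,-6],"roll":0},{"travel":[0,0,-7],"roll":0},{"travel":[0,0,-8],"roll":0},{"travel":[0,0,-8],"roll":0},{"travel":[0,0,-8],"roll":0}]' && python3 -c "
from cell import env
s=env.state();print(s['eef_pos'],s['ft_force'],s['moment'])"
```

```text
t: 10.7
eef_pos: [530.5, 7.0, 66.8]
tcp_rot: [0.452, 1.57, 0.102]
ft_force: [-0.3, 0.0, 4.6]
opening: 0.462
[530.48336662   6.95163286  66.80211782] [-0.33517303  0.029367    4.60842582] [ 0.04706669  0.11072142 -0.02076348]
```

```bash
python3 -m handwheel '[{"travel":[0,0,-1.5],"roll":0},{"travel":[0,0,-3],"roll":0},{"travel":[0,0,-4.5],"roll":0},{"travel":[0,0,-5.6],"roll":0},{"travel":[0,0,-5.6],"roll":0},{"travel":[0,0,-5.6],"roll":0},{"travel":[0,0,-5.6],"roll":0},{"travel":[0,0,-5.6],"roll":0}]'
python3 - <<'E'
from h import *
from cell import env
s=env.state();print(s["eef_pos"],s["ft_force"],s["moment"])
F=[s["ft_force"]];Z=[]
for i in range(3):
    im=optics.read_camera("scene");s=env.state();F.append(s["ft_force"]);Z.append(s["eef_pos"][2])
print(np.round(F,2),Z)
cv2.imwrite(f"pics/scene6.png",im[:,:,::-1])
from ovl import *
p=s["eef_pos"]; ovl('pics/scene6.png','pics/a6.png',p[0],p[1],p[2]-23.7,530.3,7,w=60,k=10,cz=80)
o=proj("scene",[[530,7,80]])[0].astype(int)-30
cv2.imwrite("pics/a7.png",cv2.resize(im[o[1]:o[1]+60,o[0]:o[0]+60,::-1],None,fx=10,fy=10,interpolation=cv2.INTER_CUBIC))
E
```

```text
t: 11.5
eef_pos: [530.5, 6.9, 61.5]
tcp_rot: [0.333, 1.57, -0.017]
ft_force: [-1.8, -0.3, 10.1]
opening: 0.463
[530.52771104   6.94051209  61.4844962 ] [-1.81168254 -0.30533859 10.06268886] [-0.00956293  0.33874116  0.00079828]
[[-1.81 -0.31 10.06]
 [-1.09  0.33  8.11]
 [-1.59 -0.92  8.24]
 [-1.3   0.22  8.95]] [np.float64(61.47946649675728), np.float64(61.494617388798105), np.float64(61.4910939610952)]
```

View pics/a6.png

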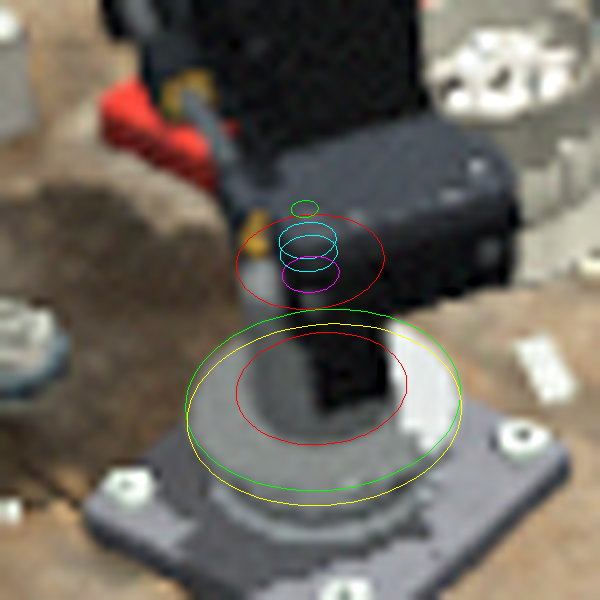

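View pics/a7.png

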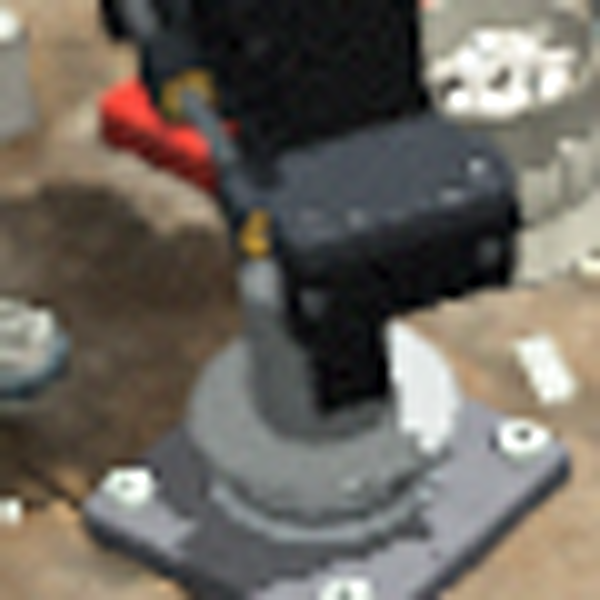

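```bash
cat > avg.py <<'E'
from h import *
from cell import env
F=[];M=[];E=[]
for i in range(12):
    optics.read_camera("scene");s=env.state();F.append(s["ft_force"]);M.append(s["moment"]);E.append(s["eef_pos"])
print(s["t"],np.mean(F,0).round(2),np.mean(M,0).round(3),np.mean(E,0).round(2),s["opening"])
from scipy.spatial.transform import Rotation as R
A=R.from_euler('xyz',s["tcp_rot"]).as_matrix();print("tool axis",A[:,0].round(4),"jaw",A[:,1].round(4))
E
python3 avg.py; python3 -m handwheel '[{"travel":[-0.5,0,0],"roll":0},{"travel":[-0.5,0,0],"roll":0},{"travel":[-0.5,0,0],"roll":0}]'; python3 avg.py
```

```text
12.25 [-1.65 -0.11  8.85] [ 0.011  0.343 -0.013] [530.56   6.94  61.5 ] 0.46481865303824754
tool axis [ 8.e-04 -0.e+00 -1.e+00] jaw [3.436e-01 9.391e-01 2.000e-04]
t: 12.55
eef_pos: [530.5, 6.9, 61.6]
tcp_rot: [0.316, 1.569, -0.035]
ft_force: [-1.2, -0.0, 8.9]
opening: 0.463
13.15 [-0.62  0.2   9.12] [0.072 0.085 0.002] [530.48   6.93  61.62] 0.46257111093463915
tool axis [ 1.7e-03 -1.0e-04 -1.0e+00] jaw [3.437e-01 9.391e-01 5.000e-04]
```

```bash
python3 -m handwheel '[{"travel":[-0.2,0,-0.3],"roll":0},{"travel":[-0.2,0,-0.5],"roll":0},{"travel":[-0.2,0,-0.5],"roll":0},{"travel":[-0.2,0,-0.5],"roll":0},{"travel":[-0.2,0,-0.5],"roll":0}]'; python3 avg.py
python3 - <<'E'
from h import *
from cell import env
from ovl import *
im=optics.read_camera("scene");cv2.imwrite("pics/scene8.png",im[:,:,::-1])
im=optics.read_camera("top");cv2.imwrite("pics/top8.png",im[:,:,::-1])
s=env.state();print(s["t"],s["qvel"].round(4))
p=s["eef_pos"]; ovl('pics/scene8.png','pics/a8.png',p[0],p[1],p[2]-23.7,530.3,7,w=60,k=10,cz=80)
E
```

```text
t: 13.65
eef_pos: [530.4, 6.9, 61.2]
tcp_rot: [0.323, 1.569, -0.028]
ft_force: [0.1, 0.3, 9.5]
opening: 0.463
14.25 [0.38 0.45 9.37] [ 0.106 -0.001  0.003] [530.45   6.92  61.18] 0.4645542804851497
tool axis [ 2.1e-03 -1.0e-04 -1.0e+00] jaw [3.436e-01 9.391e-01 7.000e-04]
14.35 [-0.0022  0.0003  0.001   0.0001  0.0001  0.0016]
```

View pics/a8.png

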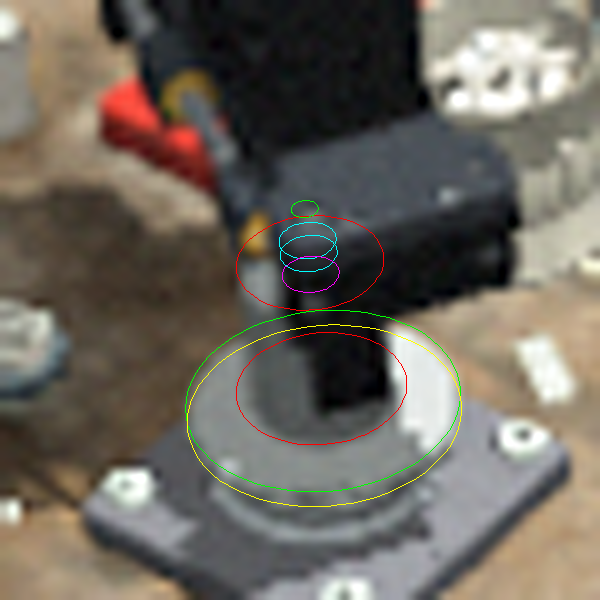

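View pics/scene8.png

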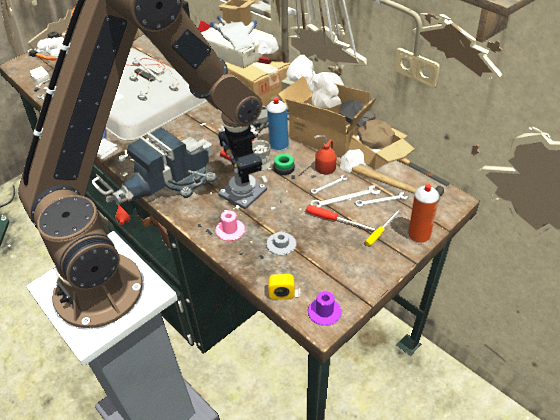

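The flange at crop (325,415) sits level on the seat and matches the overlay, and the short roller, tape and tin have not moved. The TCP height puts the roller's top at about 97.5 mm, the force reading at about 98.2 mm, and side forces are under 0.5 N. I'm handing it in.

```bash
python3 -c "
from cell import env,job
print(job.job_done()); s=env.state(); print(s['t'],s['eef_pos'],s['ft_force'])"
```

```text
the job is handed in; nothing more can be done
None
the job is handed in; nothing more can be done
```

The tall grey roller is over the spindle, flange down, and held pressed on the spring seat in the closed grip. I handed the job in at about 14.4 s.

- **Press depth:** the TCP height puts the roller's top at about 97.5 mm (10.5 mm of press). The spring force, about 12.4 N with the roller's weight included, suggests about 98.2 mm (9.8 mm of press). They differ by 0.7 mm, but both are well inside 94–101 mm and far from the 20 mm where the spring goes solid.
- **Level and steady:** the arm was steady and the tool axis was within about 0.1° of vertical. Side force was under 0.5 N, after a 0.7 mm correction in x to remove a small sideways load during the press.
- **Not seen directly:** the gripper hid the groove and scribed line from both cameras. That the groove is clear and the line covered rests on the height and force readings.
- **Bystanders:** in the last picture the short roller, tape measure and the pink and purple look-alikes stood where they began. The tin was partly hidden by the gripper, but its visible part had not moved.
- **Failed check:** my state reading after the hand-in returned nothing, so the last readings are from just before it.

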